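# Set a cavity resonator by crank turns

### The arm

A 7-joint arm with a two-finger parallel gripper is mounted at the origin on a cart in front of the work surface, level with it; the furniture and walls round the work are solid. World frame = base frame: x ahead of the robot, y to its left, z up, the work surface at z = 0. Lengths are in mm, angles in rad, forces in N, time in s.
With the tool pointing down it reaches from about 425 to 925 mm from the base axis. Payload 6.8 kg.
Tool frame: the origin (TCP) lies midway between the tips of the shut fingers; the grasp point (between the pads) lies behind it (tcp_to_grasp is the z of the grasp point in the tool frame, in mm); z points along the fingers, y is the line along which they close (so a half turn about z gives the same grasp; the last joint's range is limited). The gripper opens to 88 mm and grips with 3 to 60 N. Pads are 20 mm wide; open, the fingers measure 115 mm over their backs; the gripper's body (75 mm by 178 mm) begins 61 mm behind the grasp point.
Start: joints at [-1.242, 0.477, 0.022, 1.555, -0.011, 1.109, -0.083], TCP at [285.552, 611.643, 222.664] pointing down, gripper open.
Joint ranges: [-2.96, 2.96], [-0.34, 2.1], [-1.41, 1.46], [0.24, 2.44], [-1.37, 4.51], [0.17, 1.92], [-2.96, 2.96]. Speed limits (rad/s): [2.39, 2.39, 3.14, 3.14, 3.14, 3.14, 3.14].

### API

Orientations are given as a unit quaternion [x, y, z, w].
In Python, from bench import * gives the robot as it stands.
- The arm moves only by the tool play_rows, never from a script. Its arguments are lists of equal length, an entry for each row: "gripper": the gripper's target within -1 to 1 (shut at 1, half-way at 0, fully open at -1); "travel": the shift along the tool's x, y, z in m, a list of three; "yaw": the turn about the tool's z in rad. A call has exactly 10 rows; each row is the pose to reach, as a shift and turn from the pose commanded when the call began, along the tool's axes at that moment; what a row does not reach only later rows make up. A row lasts 1/8 s, in which the tool goes at most 62.5 mm and 10.7 degrees, less where a joint would pass 70% of its speed; a pose out of reach is approached as far as the arm can. A call with a gripper value outside its range is refused whole. The fingers move at their own pace and stop on an object; "grip_force" is the grip in N (left out, the last holds). Time passes only in rows, so rows that repeat a pose let the fingers close, or fill a call up. It gives the time, the measured TCP pose, the force, the opening and the grip force at its end, in the units of the state.
- sense(): the state, without advancing time (a new reading comes with each control period).
- snapshot(name): name is "scene" or "top" or "wrist"; returns (picture, depth): 384x512x3 uint8, red, green, blue; 384x512 float32, mm along the optical axis (not along the pixel's ray), 0 where there is no reading.
- camera_info(name): a dict with "vertical_fov" (degrees; the focal length in pixels is half the picture's height over the tangent of half this angle, whatever the lens; pixels are square), "cx", "cy" (the principal point, pixels), "rvec" (rotation vector, rad) and "tvec" (3), from world to camera coordinates, as OpenCV has them. Camera axes: x right, y down, z forward; pixel columns grow to the right and rows downward; lengths in mm; the calibration is good to about 2 mm. A picture is of the moment at which its call begins: read the wrist's pose just before it. camera_info takes no time and is no camera call; for the wrist camera it gives the pose at the moment of the call.
- finish_job(): hands the job in; it is judged then, once.
The state is a dict: "clock": time; "joint_pos": joint angles; "joint_vel": joint speeds; "joint_efforts": joint torques, N m; "position": TCP position; "orientation": TCP orientation; "wrist_force": force on the tool from outside, world axes, zero at the start; "wrist_torque": the same for the moment, N m; "finger_gap": finger opening in mm; "gripper_force": force on a finger pad.
Only numpy, scipy, OpenCV 4.12 (cv2) and the standard library are available. Lean on these libraries where they do the work, as an engineer would, in place of code of your own. Each camera call takes 0.05 s, during which the arm holds its last target. There are 200 camera calls.

### The job

Set the blue-topped tunable resonator, which has no turn counter: wind its crank gently counter-clockwise (seen from above) until you feel the end stop, without forcing it, then crank exactly three full turns clockwise from that stop. Then swing the red lock lever counter-clockwise all the way to its other end and let go. Leave the crank as set and the things standing around it where they are.

Things in the scene. Friction and masses are not known exactly. Their poses are not given: they have to be found in the camera images.
- resonator: Tunable cavity resonator: fixed box 130 x 250 x 50 mm (x, y, z), bare metal sides with two coax sockets facing the robot, blue top plate. Origin: centre of its underside on the desk. z up. On its top the crank stands at the +y end and the red lock lever at the -y end.
- crank_axis (a point): Point on the crank's vertical axis, at box-frame (0, 55 mm, 85 mm), 85 mm above the desk. The round bearing below it (to 67 mm above the desk, radius 26 mm) and the crank's hub (radius 12 mm, to 83 mm with its bolt) surround the axis. Its frame is the box's and says nothing of the stop.
- crank_handle (a point): Middle of the black crank knob: upright, 16 mm in diameter, 36 mm tall (77 to 113 mm above the desk), this point 95 mm above the desk, 45 mm from the crank axis. The knob spins freely on the crank, so it can be gripped firmly and carried round the axis without turning the gripper. The flat crank arm under it is 16 mm wide, its top 76 mm above the desk.
- crank: Steel crank; origin on its axis, x axis towards the knob. Steady friction 0.12 N m (2.7 N at the knob). Starts in any direction, 0.6 to 2.6 rad clockwise of its end stop, whose direction is unseen and differs each time. The stop is sprung: about 5 N m per rad (2.5 N per mm at the knob) plus friction; 0.14 rad past first touch (18 N in all) is forcing it. It has over five turns.
- slug (a joint): Hidden tuning slug inside the box, in m, driven by the crank through a fine screw: 0 where the crank first touches its end stop, +0.00001 m per rad of clockwise crank (so 3 turns = 0.0001885 m). Far smaller than the noise of the readings: it cannot serve to count.
- lock_axis (a point): Point on the lock lever's vertical axis, at box-frame (0, -65 mm, 72 mm), 72 mm above the desk.
- lock_pin (a point): Middle of the upright red pin at the end of the lock lever: 13 mm in diameter, 27 mm tall (63 to 90 mm above the desk), this point 78 mm above the desk, 40 mm from the lock axis. The lever under it is 14 mm wide, its top 64 mm above the desk.
- lock (a joint): Lock lever angle in rad: 0 at its open end, growing counter-clockwise (from above) to a hard stop at 1.5 (locked). Starts at 0 to 0.12, stays where left; friction 0.08 N m (2 N at the pin). At 0 the pin lies front right of the axis, 0.75 rad from the box's -y direction towards -x; locked, 0.75 rad from -y towards +x.
- capacitor: Dark blue electrolytic capacitor standing upright, 35 mm in diameter, 56 mm tall, loose, behind the box. Origin: centre of its underside.
- tin: Round white tin with red and white lid, 54 mm in diameter, 26 mm tall, loose, behind the box. Origin: centre of its underside.
- relay: Clear-cased relay on a black base, 21 x 28 x 38 mm, loose, in front of the box. Origin: centre of its underside.

How it is judged (in metres and radians):
On the way, in this order (a step that is already met when the one before it is completed fails the run):
1. the crank is wound back to its end stop (within 0.06 rad of first touch), lock still open (value of joint slug below 6e-07 m and value of joint lock below 0.3 rad), for 0.1 s.
2. the crank stands three turns clockwise of the stop (within 0.2 rad), lock still open (value of joint slug between 0.000186496 and 0.000190496 m and value of joint lock below 0.3 rad), for 0.2 s.
3. the lock lever is at its locked end (value of joint lock above 1.38 rad), for 0.2 s.
At the end, for the whole second after the job is handed in: The crank stands exactly three turns (within 0.2 rad) clockwise of its end stop, the lock lever is swung to its locked end (within 0.12 rad), nothing is held, and the capacitor, tin and relay are within 20 mm of where they stood (value of joint slug between 0.000186496 and 0.000190496 m and value of joint lock above 1.38 rad and distance of each of capacitor, tin, relay from where it was at the start of the episode below 0.02 m); the robot touches nothing.
It fails at once if the end stop is forced (crank pushed more than 0.14 rad past first touch) (value of joint slug below -1.4e-06 m).
It fails at once if one of the bystanders is moved by more than 30 mm or knocked over (distance of any of capacitor, tin, relay from where it was at the start of the episode above 0.03 m or angle between any of capacitor, tin, relay's own z axis and vertical above 0.5 rad).
It also fails if it takes over 72 s, if anything falls off the work surface, if the arm or the gripper's body presses on something with over 40 N, if the wrist force passes 120 N, or if a joint passes its speed limit or range.

## Working session

There is one attempt and no reset: what is moved stays moved. The work goes in short steps, Python scripts to look and compute and a tool call to move; the robot and the scene stay as the last step left them, time stands still between calls to the robot, and variables do not carry over. Pictures are saved under pics/ and viewed, at most 10 in all, crops included, and the job is handed in when it is done.

Besides the shell and the picture viewer there is one more tool, called after "Call:" by a JSON object that holds its "fn" and its "kwargs". play_rows: Moves the arm, as the interface text tells. Its arguments: {"type":"object","properties":{"gripper":{"type":"array","items":{"type":"number"}},"travel":{"type":"array","items":{"type":"array","items":{"type":"number"}}},"yaw":{"type":"array","items":{"type":"number"}},"grip_force":{"type":"number"}},"required":["gripper","travel","yaw"]}

```bash
mkdir -p pics; cat > h.py <<'E'
from bench import *
import numpy as np, cv2
def snap(n,f=None):
    ci=camera_info(n); p,d=snapshot(n)
    if f: cv2.imwrite('pics/'+f,p[:,:,::-1])
    return p,d,ci
def world(ci,u,v,d=None,z=None):
    u=np.atleast_1d(u).astype(float);v=np.atleast_1d(v).astype(float)
    f=192/np.tan(np.radians(ci['vertical_fov'])/2)
    r=np.stack([(u-ci['cx'])/f,(v-ci['cy'])/f,np.ones_like(u)],1)
    R=cv2.Rodrigues(np.array(ci['rvec'],float))[0];t=np.array(ci['tvec'],float).ravel()
    c=-R.T@t; w=r@R
    s=d if z is None else (z-c[2])/w[:,2]
    return c+w*np.reshape(s,(-1,1))
E
python3 - <<'E'
from h import *
s=sense();print(s)
for n in('top','scene'):
    p,d,ci=snap(n,n+'0.png');print(ci)
E
```

```text
{'clock': 0.0, 'joint_pos': array([-1.24212131,  0.47776474,  0.02237036,  1.55638357, -0.01151439,
        1.10930882, -0.0831333 ]), 'joint_vel': array([-0.00143977,  0.00123532, -0.0028135 ,  0.00029457, -0.00014322,
       -0.00029843,  0.0002279 ]), 'joint_efforts': array([-7.61999363e-04, -5.82853031e+01,  1.53449770e+00, -2.72614270e+01,
       -5.43085684e-02,  1.70599198e-02,  1.53227875e-04]), 'position': array([285.32112011, 611.10159575, 221.73468677]), 'orientation': array([ 2.16677415e-01,  9.76242872e-01, -8.58955823e-04, -1.24886768e-04]), 'wrist_force': array([-0.36557696,  0.25364909, -0.0201451 ]), 'wrist_torque': array([-0.05144483, -0.019852  ,  0.01088598]), 'gripper_force': 0.0, 'finger_gap': 87.76884078527132}
{'vertical_fov': 50.866454899238256, 'cx': 255.34099073992226, 'cy': 191.26507961520784, 'rvec': array([ 2.14737255, -2.12893773,  0.13988752]), 'tvec': array([137.32301094, 552.17747688, 857.93949724])}
{'vertical_fov': 53.47953119646201, 'cx': 262.7487346091174, 'cy': 190.1069230313441, 'rvec': array([ 2.36532033, -0.68381298,  0.23731686]), 'tvec': array([-381.27624841,  361.40216369,  653.64821158])}
```

View pics/top0.png

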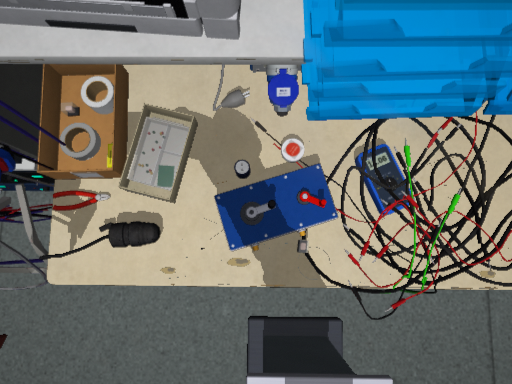

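View pics/scene0.png

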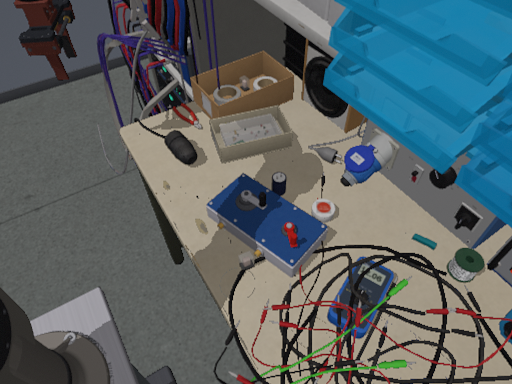

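The top view shows the box centred near (276,206), crank hub at about (252,211) with the knob near (269,205), the lock axis at (305,197) and its pin at (320,203). The tin is at (292,149), the capacitor at (242,169) and the relay at (302,243).

```bash
python3 - <<'E'
from h import *
p,d,ci=snap('top')
hsv=cv2.cvtColor(p,cv2.COLOR_RGB2HSV)
m=cv2.inRange(hsv,(105,120,40),(125,255,200)); m[:150]=0;m[:, :200]=0;m[:,345:]=0
m=cv2.morphologyEx(m,cv2.MORPH_OPEN,np.ones((3,3)))
c=max(cv2.findContours(m,0,2)[0],key=cv2.contourArea)[:,0]
w=world(ci,c[:,0],c[:,1],z=50)
r=cv2.minAreaRect(w[:,:2].astype(np.float32));b=cv2.boxPoints(r);print(r)
long=max([b[1]-b[0],b[2]-b[1]],key=np.linalg.norm);long=long/np.linalg.norm(long)
long*=np.sign(long[1]);ey=long;ex=np.array([ey[1],-ey[0]]);C=np.array(r[0])
print('C',C,'ang',np.degrees(np.arctan2(ex[1],ex[0])),'crank',C+55*ey,'lock',C-65*ey)
A=C+55*ey
# points by depth near crank
v,u=np.mgrid[150:270,200:350];W=world(ci,u.ravel(),v.ravel(),d=d[v,u].ravel())
k=W[(W[:,2]>100)&(W[:,2]<120)&(np.hypot(*(W[:,:2]-A).T)<65)];print('knob',len(k),k.mean(0),'r',np.hypot(*(k.mean(0)[:2]-A)),'ang',np.degrees(np.arctan2(*(k.mean(0)[:2]-A)[::-1])))
L=C-65*ey
k=W[(W[:,2]>80)&(W[:,2]<96)&(np.hypot(*(W[:,:2]-L).T)<65)];print('pin',len(k),k.mean(0),'r',np.hypot(*(k.mean(0)[:2]-L)),'ang',np.degrees(np.arctan2(*(k.mean(0)[:2]-L)[::-1])))
for n,(u,v) in dict(cap=(242,169),tin=(292,149),relay=(302,243)).items(): print(n,world(ci,u,v,d=[d[v,u]]))
E
```

```text
((518.2606201171875, 97.38084411621094), (124.31028747558594, 244.44467163085938), 17.697668075561523)
C [518.26062012  97.38084412] ang 17.697674 crank [501.54092789 149.77790451] lock [538.02025604  35.45704651]
knob 48 [516.20121706 107.65828679 110.51520101] r 44.59805237604013 ang -70.80887322920753
pin 30 [521.73586051  -0.92634707  87.91004869] r 39.86142077835993 ang -114.11222478936244
cap [[598.49716986 171.85067119  55.36983356]]
tin [[651.93105371  59.05468902  26.67834666]]
relay [[437.63691525  38.92839423  39.63167077]]
```

Call:
{"fn": "play_rows", "kwargs": {"gripper": [0,0,0,0,0,0,0,0,0,0], "travel": [[-0.05,-0.043,0],[-0.1,-0.085,0],[-0.15,-0.127,0.01],[-0.2,-0.17,0.02],[-0.25,-0.212,0.03],[-0.295,-0.25,0.04],[-0.34,-0.289,0.05],[-0.38,-0.323,0.05],[-0.422,-0.358,0.05],[-0.422,-0.358,0.05]], "yaw": [-0.1,-0.2,-0.3,-0.4,-0.437,-0.437,-0.437,-0.437,-0.437,-0.437], "grip_force": 15}}

```text
clock: 1.4
position: [517.9, 103.4, 172.6]
orientation: [0.004, 1.0, -0.001, 0.0]
wrist_force: [-0.3, 0.7, -0.4]
finger_gap: 44.1
gripper_force: 0.0
```

```bash
python3 - <<'E'
from h import *
import bench
print([n for n in dir(bench) if n[0]!='_'], getattr(bench,'tcp_to_grasp',None))
p,d,ci=snap('wrist','w1.png')
s=sense();print(s['clock'],s['position'],s['orientation'],s['wrist_force'])
v,u=np.mgrid[0:384,0:512];W=world(ci,u.ravel(),v.ravel(),d=d.ravel());A=np.array([501.5,149.8])
k=W[(W[:,2]>106)&(W[:,2]<118)&(np.hypot(*(W[:,:2]-A).T)<60)]
print(len(k),k.mean(0),k.min(0),k.max(0))
E
```

```text
['PlanningError', 'camera_info', 'finish_job', 'sense', 'snapshot', 'tcp_to_grasp'] -18.700000000000003
1.45 [516.9016984  106.57447521 172.48586899] [ 2.25367222e-03  9.99997422e-01 -2.54027534e-04 -1.10718838e-04] [ 0.26298433  0.29924969 -0.62768304]
318 [515.07470814 108.38292722 110.9271046 ] [508.47874019 101.05558399 106.09254823] [522.86217328 116.21497806 113.5994654 ]
```

Call:
{"fn": "play_rows", "kwargs": {"gripper": [0,0,0,0,0,1,1,1,1,1], "travel": [[0.001,0.001,0.04],[0.001,0.001,0.07],[0.001,0.001,0.083],[0.001,0.001,0.083],[0.001,0.001,0.083],[0.001,0.001,0.083],[0.001,0.001,0.083],[0.001,0.001,0.083],[0.001,0.001,0.083],[0.001,0.001,0.083]], "yaw": [0,0,0,0,0,0,0,0,0,0], "grip_force": 20}}

```text
clock: 2.7
position: [515.9, 108.4, 90.0]
orientation: [0.001, 1.0, -0.001, 0.0]
wrist_force: [0.8, -5.1, 4.7]
finger_gap: 14.7
gripper_force: 20.0
```

```bash
python3 - <<'E'
from h import *
A=np.array([501.5,149.8])
s=sense();P=s['position'][:2];print(s['clock'],s['position'],s['wrist_force'],s['finger_gap'])
r=np.hypot(*(P-A));a=np.degrees(np.arctan2(*(P-A)[::-1]));print(r,a)
# table of offsets for increments from commanded angle a0
for da in np.arange(0.05,0.55,0.05):
    t=np.radians(a)+da;D=A+45*np.array([np.cos(t),np.sin(t)])-P
    print(round(da,2),np.round([-D[0],D[1]],1))
E
```

```text
2.7 [515.89046249 108.4492682   89.98728201] [ 0.79662632 -5.13965295  4.7307392 ] 14.741588614744495
43.78319804840134 -70.81159935360655
0.05 [-2.5 -0.4]
0.1 [-4.6  0.5]
0.15 [-6.6  1.5]
0.2 [-8.5  2.6]
0.25 [-10.5   3.8]
0.3 [-12.3   5.1]
0.35 [-14.1   6.5]
0.4 [-15.8   8. ]
0.45 [-17.4   9.5]
0.5 [-19.   11.1]
```

Call:
{"fn": "play_rows", "kwargs": {"gripper": [1,1,1,1,1,1,1,1,1,1], "travel": [[-0.0026,0.001,0],[-0.0052,0.0022,0],[-0.0077,0.0036,0],[-0.0101,0.005,0],[-0.0124,0.0066,0],[-0.0145,0.0084,0],[-0.0166,0.0103,0],[-0.0186,0.0123,0],[-0.0186,0.0123,0],[-0.0186,0.0123,0]], "yaw": [0,0,0,0,0,0,0,0,0,0]}}

```text
clock: 3.95
position: [534.8, 122.5, 89.9]
orientation: [-0.0, 1.0, 0.0, 0.001]
wrist_force: [2.9, -3.2, 3.8]
finger_gap: 15.3
gripper_force: 20.0
```

```bash
cat > st.py <<'E'
from h import *
import sys
# usage: st.py commanded_angle step...
A=np.array([501.5,149.8])
s=sense();P=s['position'][:2];v=P-A;a=np.arctan2(v[1],v[0]);F=s['wrist_force']
u=v/np.hypot(*v);t=np.array([-u[1],u[0]])
print(round(s['clock'],2),np.round(s['position'],1),'r',round(np.hypot(*v),1),'a',round(a,3),'Frad',round(F[:2]@u,1),'Ftan',round(F[:2]@t,1),'Fz',round(F[2],1),s['finger_gap'])
c=float(sys.argv[1]);f=lambda x:45*np.array([-np.cos(x),np.sin(x)])
for d in sys.argv[2:]: print(d,np.round(f(c+float(d))-f(c),1))
E
python3 st.py -0.736 0.1 0.2 0.3
```

```text
3.95 [534.8 122.5  89.9] r 43.1 a -0.686 Frad 4.3 Ftan -0.7 Fz 3.8 15.319434515859141
0.1 [-2.8  3.5]
0.2 [-5.3  7.2]
0.3 [-7.4 11.2]
```

Call:
{"fn": "play_rows", "kwargs": {"gripper": [1,1,1,1,1,1,1,1,1,1], "travel": [[-0.0008,0.0007,0],[-0.0015,0.0013,0],[-0.0023,0.002,0],[-0.0031,0.0027,0],[-0.0031,0.0027,0],[-0.0031,0.0027,0],[-0.0031,0.0027,0],[-0.0031,0.0027,0],[-0.0031,0.0027,0],[-0.0031,0.0027,0]], "yaw": [0,0,0,0,0,0,0,0,0,0]}}

```text
clock: 5.2
position: [536.9, 125.1, 89.8]
orientation: [-0.0, 1.0, 0.0, -0.0]
wrist_force: [0.4, -2.7, 7.1]
finger_gap: 15.2
gripper_force: 20.0
```

```bash
sed -i 's/501.5,149.8/500.0,150.3/' st.py; python3 st.py -0.575 0.09 0.18 0.27 0.36 0.45 0.54 .63 .72
```

```text
5.2 [536.9 125.1  89.8] r 44.7 a -0.6 Frad 1.9 Ftan -2.0 Fz 7.1 15.164325498942826
0.09 [-2.   3.5]
0.18 [-3.8  7.2]
0.27 [-5.2 11. ]
0.36 [-6.2 14.9]
0.45 [-6.9 18.9]
0.54 [-7.2 22.9]
.63 [-7.2 26.9]
.72 [-6.8 31. ]
```

Call:
{"fn": "play_rows", "kwargs": {"gripper": [1,1,1,1,1,1,1,1,1,1], "travel": [[-0.0005,0.0009,0],[-0.001,0.0018,0],[-0.0015,0.0027,0],[-0.0021,0.0035,0],[-0.0021,0.0035,0],[-0.0021,0.0035,0],[-0.0021,0.0035,0],[-0.0021,0.0035,0],[-0.0021,0.0035,0],[-0.0021,0.0035,0]], "yaw": [0,0,0,0,0,0,0,0,0,0]}}

```text
clock: 6.45
position: [539.0, 128.6, 89.9]
orientation: [-0.0, 1.0, 0.0, -0.0]
wrist_force: [0.6, -3.4, 7.2]
finger_gap: 15.2
gripper_force: 20.0
```

```bash
python3 st.py -0.51
```

```text
6.45 [539.  128.6  89.9] r 44.7 a -0.508 Frad 2.2 Ftan -2.7 Fz 7.2 15.172329257506583
```

Call:
{"fn": "play_rows", "kwargs": {"gripper": [1,1,1,1,1,1,1,1,1,1], "travel": [[-0.0005,0.001,0],[-0.001,0.002,0],[-0.0015,0.003,0],[-0.002,0.004,0],[-0.002,0.004,0],[-0.002,0.004,0],[-0.002,0.004,0],[-0.002,0.004,0],[-0.002,0.004,0],[-0.002,0.004,0]], "yaw": [0,0,0,0,0,0,0,0,0,0]}}

```text
clock: 7.7
position: [541.0, 132.6, 89.9]
orientation: [-0.0, 1.0, 0.0, -0.0]
wrist_force: [1.0, -1.9, 7.1]
finger_gap: 15.0
gripper_force: 20.0
```

Call:
{"fn": "play_rows", "kwargs": {"gripper": [1,1,1,1,1,1,1,1,1,1], "travel": [[-0.0004,0.001,0],[-0.0008,0.002,0],[-0.0012,0.0031,0],[-0.0016,0.0042,0],[-0.0016,0.0042,0],[-0.0016,0.0042,0],[-0.0016,0.0042,0],[-0.0016,0.0042,0],[-0.0016,0.0042,0],[-0.0016,0.0042,0]], "yaw": [0,0,0,0,0,0,0,0,0,0]}}

```text
clock: 8.95
position: [542.6, 136.9, 89.9]
orientation: [-0.0, 1.0, 0.0, -0.0]
wrist_force: [0.0, -2.6, 6.5]
finger_gap: 15.3
gripper_force: 20.0
```

Call:
{"fn": "play_rows", "kwargs": {"gripper": [1,1,1,1,1,1,1,1,1,1], "travel": [[-0.0003,0.0011,0],[-0.0006,0.0022,0],[-0.0009,0.0033,0],[-0.0012,0.0044,0],[-0.0012,0.0044,0],[-0.0012,0.0044,0],[-0.0012,0.0044,0],[-0.0012,0.0044,0],[-0.0012,0.0044,0],[-0.0012,0.0044,0]], "yaw": [0,0,0,0,0,0,0,0,0,0]}}

```text
clock: 10.2
position: [543.8, 141.3, 89.9]
orientation: [-0.0, 1.0, 0.0, -0.0]
wrist_force: [0.6, -2.4, 6.5]
finger_gap: 15.4
gripper_force: 20.0
```

Call:
{"fn": "play_rows", "kwargs": {"gripper": [1,1,1,1,1,1,1,1,1,1], "travel": [[-0.0002,0.0011,0],[-0.0004,0.0022,0],[-0.0006,0.0033,0],[-0.0007,0.0044,0],[-0.0007,0.0044,0],[-0.0007,0.0044,0],[-0.0007,0.0044,0],[-0.0007,0.0044,0],[-0.0007,0.0044,0],[-0.0007,0.0044,0]], "yaw": [0,0,0,0,0,0,0,0,0,0]}}

```text
clock: 11.45
position: [544.4, 145.7, 89.8]
orientation: [-0.0, 1.0, 0.0, -0.0]
wrist_force: [0.3, -2.3, 6.8]
finger_gap: 15.1
gripper_force: 20.0
```

Call:
{"fn": "play_rows", "kwargs": {"gripper": [1,1,1,1,1,1,1,1,1,1], "travel": [[0,0.0011,0],[-0.0001,0.0022,0],[-0.0002,0.0034,0],[-0.0002,0.0045,0],[-0.0002,0.0045,0],[-0.0002,0.0045,0],[-0.0002,0.0045,0],[-0.0002,0.0045,0],[-0.0002,0.0045,0],[-0.0002,0.0045,0]], "yaw": [0,0,0,0,0,0,0,0,0,0]}}

```text
clock: 12.7
position: [544.7, 150.2, 89.9]
orientation: [-0.0, 1.0, 0.0, -0.0]
wrist_force: [1.0, -2.4, 6.7]
finger_gap: 14.9
gripper_force: 20.0
```

Call:
{"fn": "play_rows", "kwargs": {"gripper": [1,1,1,1,1,1,1,1,1,1], "travel": [[0,0.0011,0],[0.0001,0.0022,0],[0.0002,0.0034,0],[0.0002,0.0045,0],[0.0002,0.0045,0],[0.0002,0.0045,0],[0.0002,0.0045,0],[0.0002,0.0045,0],[0.0002,0.0045,0],[0.0002,0.0045,0]], "yaw": [0,0,0,0,0,0,0,0,0,0]}}

```text
clock: 13.95
position: [544.4, 154.7, 89.8]
orientation: [-0.0, 1.0, 0.0, -0.0]
wrist_force: [0.4, -2.0, 6.3]
finger_gap: 15.0
gripper_force: 20.0
```

Call:
{"fn": "play_rows", "kwargs": {"gripper": [1,1,1,1,1,1,1,1,1,1], "travel": [[0.0001,0.0011,0],[0.0003,0.0022,0],[0.0005,0.0033,0],[0.0007,0.0044,0],[0.0007,0.0044,0],[0.0007,0.0044,0],[0.0007,0.0044,0],[0.0007,0.0044,0],[0.0007,0.0044,0],[0.0007,0.0044,0]], "yaw": [0,0,0,0,0,0,0,0,0,0]}}

```text
clock: 15.2
position: [543.8, 159.1, 89.9]
orientation: [-0.0, 1.0, 0.0, -0.0]
wrist_force: [0.1, -2.4, 5.8]
finger_gap: 15.3
gripper_force: 20.0
```

Call:
{"fn": "play_rows", "kwargs": {"gripper": [1,1,1,1,1,1,1,1,1,1], "travel": [[0.0003,0.0011,0],[0.0006,0.0022,0],[0.0008,0.0033,0],[0.0011,0.0044,0],[0.0011,0.0044,0],[0.0011,0.0044,0],[0.0011,0.0044,0],[0.0011,0.0044,0],[0.0011,0.0044,0],[0.0011,0.0044,0]], "yaw": [0,0,0,0,0,0,0,0,0,0]}}

```text
clock: 16.45
position: [542.7, 163.5, 89.8]
orientation: [-0.0, 1.0, 0.0, -0.0]
wrist_force: [0.4, -2.9, 6.4]
finger_gap: 15.3
gripper_force: 20.0
```

Call:
{"fn": "play_rows", "kwargs": {"gripper": [1,1,1,1,1,1,1,1,1,1], "travel": [[0.0003,0.0011,0],[0.0007,0.0022,0],[0.0011,0.0032,0],[0.0015,0.0042,0],[0.0015,0.0042,0],[0.0015,0.0042,0],[0.0015,0.0042,0],[0.0015,0.0042,0],[0.0015,0.0042,0],[0.0015,0.0042,0]], "yaw": [0,0,0,0,0,0,0,0,0,0]}}

```text
clock: 17.7
position: [541.2, 167.6, 89.8]
orientation: [-0.0, 1.0, 0.0, -0.0]
wrist_force: [-0.2, -1.5, 5.9]
finger_gap: 15.2
gripper_force: 20.0
```

Call:
{"fn": "play_rows", "kwargs": {"gripper": [1,1,1,1,1,1,1,1,1,1], "travel": [[0.0005,0.001,0],[0.001,0.002,0],[0.0015,0.003,0],[0.002,0.004,0],[0.002,0.004,0],[0.002,0.004,0],[0.002,0.004,0],[0.002,0.004,0],[0.002,0.004,0],[0.002,0.004,0]], "yaw": [0,0,0,0,0,0,0,0,0,0]}}

```text
clock: 18.95
position: [539.3, 171.7, 89.8]
orientation: [-0.0, 1.0, 0.0, -0.0]
wrist_force: [0.0, -2.0, 6.3]
finger_gap: 14.9
gripper_force: 20.0
```

Call:
{"fn": "play_rows", "kwargs": {"gripper": [1,1,1,1,1,1,1,1,1,1], "travel": [[0.0006,0.001,0],[0.0012,0.0019,0],[0.0018,0.0028,0],[0.0023,0.0038,0],[0.0023,0.0038,0],[0.0023,0.0038,0],[0.0023,0.0038,0],[0.0023,0.0038,0],[0.0023,0.0038,0],[0.0023,0.0038,0]], "yaw": [0,0,0,0,0,0,0,0,0,0]}}

```text
clock: 20.2
position: [537.0, 175.5, 89.9]
orientation: [-0.0, 1.0, 0.0, -0.0]
wrist_force: [1.0, -1.8, 6.5]
finger_gap: 15.2
gripper_force: 20.0
```

Call:
{"fn": "play_rows", "kwargs": {"gripper": [1,1,1,1,1,1,1,1,1,1], "travel": [[0.0007,0.0009,0],[0.0014,0.0018,0],[0.002,0.0027,0],[0.0027,0.0036,0],[0.0027,0.0036,0],[0.0027,0.0036,0],[0.0027,0.0036,0],[0.0027,0.0036,0],[0.0027,0.0036,0],[0.0027,0.0036,0]], "yaw": [0,0,0,0,0,0,0,0,0,0]}}

```text
clock: 21.45
position: [535.8, 177.0, 89.9]
orientation: [0.001, 1.0, -0.001, 0.001]
wrist_force: [5.1, -6.6, 4.2]
finger_gap: 14.7
gripper_force: 20.0
```

```bash
python3 st.py 0.698 $(python3 -c "
import math
print(*[round(-k*math.pi/10,4) for k in range(1,11)])")
```

```text
21.45 [535.8 177.   89.9] r 44.7 a 0.641 Frad 0.1 Ftan -8.4 Fz 4.2 14.709536545536778
-0.3142 [ -7.3 -12.1]
-0.6283 [-10.4 -25.8]
-0.9425 [ -9.2 -39.8]
-1.2566 [ -3.7 -52.8]
-1.5708 [  5.6 -63.4]
-1.885 [ 17.6 -70.6]
-2.1991 [ 31.3 -73.8]
-2.5133 [ 45.4 -72.6]
-2.8274 [ 58.3 -67.1]
-3.1416 [ 69.  -57.8]
```

Call:
{"fn": "play_rows", "kwargs": {"gripper": [1,1,1,1,1,1,1,1,1,1], "travel": [[-0.0073,-0.0121,0],[-0.0104,-0.0258,0],[-0.0092,-0.0398,0],[-0.0037,-0.0528,0],[0.0056,-0.0634,0],[0.0176,-0.0706,0],[0.0313,-0.0738,0],[0.0454,-0.0726,0],[0.0583,-0.0671,0],[0.069,-0.0578,0]], "yaw": [0,0,0,0,0,0,0,0,0,0], "grip_force": 25}}

```text
clock: 22.7
position: [465.4, 120.5, 89.8]
orientation: [0.0, 1.0, -0.0, 0.001]
wrist_force: [7.3, 2.2, 1.7]
finger_gap: 15.2
gripper_force: 25.0
```

Call:
{"fn": "play_rows", "kwargs": {"gripper": [1,1,1,1,1,1,1,1,1,1], "travel": [[0.0065,0.0121,0],[0.0096,0.0258,0],[0.0084,0.0398,0],[0.0029,0.0528,0],[-0.0064,0.0634,0],[-0.0184,0.0706,0],[-0.0321,0.0738,0],[-0.0462,0.0726,0],[-0.0591,0.0671,0],[-0.0698,0.0578,0]], "yaw": [0,0,0,0,0,0,0,0,0,0]}}

```text
clock: 23.95
position: [533.7, 179.8, 89.7]
orientation: [-0.001, 1.0, 0.0, -0.001]
wrist_force: [-2.8, 1.7, 9.7]
finger_gap: 14.6
gripper_force: 25.0
```

Call:
{"fn": "play_rows", "kwargs": {"gripper": [1,1,1,1,1,1,1,1,1,1], "travel": [[-0.0073,-0.0121,0],[-0.0104,-0.0258,0],[-0.0092,-0.0398,0],[-0.0037,-0.0528,0],[0.0056,-0.0634,0],[0.0176,-0.0706,0],[0.0313,-0.0738,0],[0.0454,-0.0726,0],[0.0583,-0.0671,0],[0.069,-0.0578,0]], "yaw": [0,0,0,0,0,0,0,0,0,0]}}

```text
clock: 25.2
position: [465.6, 120.3, 89.8]
orientation: [0.0, 1.0, -0.001, -0.0]
wrist_force: [4.7, 0.1, 4.1]
finger_gap: 14.8
gripper_force: 25.0
```

Call:
{"fn": "play_rows", "kwargs": {"gripper": [1,1,1,1,1,1,1,1,1,1], "travel": [[0.0073,0.0121,0],[0.0104,0.0258,0],[0.0092,0.0398,0],[0.0037,0.0528,0],[-0.0056,0.0634,0],[-0.0176,0.0706,0],[-0.0313,0.0738,0],[-0.0454,0.0726,0],[-0.0583,0.0671,0],[-0.069,0.0578,0]], "yaw": [0,0,0,0,0,0,0,0,0,0]}}

```text
clock: 26.45
position: [533.6, 180.0, 89.7]
orientation: [-0.001, 1.0, 0.0, -0.002]
wrist_force: [-1.9, 1.5, 10.6]
finger_gap: 14.7
gripper_force: 25.0
```

Call:
{"fn": "play_rows", "kwargs": {"gripper": [1,1,1,1,1,1,1,1,1,1], "travel": [[-0.0073,-0.0121,0],[-0.0104,-0.0258,0],[-0.0092,-0.0398,0],[-0.0037,-0.0528,0],[0.0056,-0.0634,0],[0.0176,-0.0706,0],[0.0313,-0.0738,0],[0.0454,-0.0726,0],[0.0583,-0.0671,0],[0.069,-0.0578,0]], "yaw": [0,0,0,0,0,0,0,0,0,0]}}

```text
clock: 27.7
position: [465.6, 120.4, 89.8]
orientation: [0.0, 1.0, -0.001, -0.0]
wrist_force: [4.9, 0.6, 4.7]
finger_gap: 15.0
gripper_force: 25.0
```

Call:
{"fn": "play_rows", "kwargs": {"gripper": [1,1,1,1,1,1,1,1,1,1], "travel": [[0.0073,0.0121,0],[0.0104,0.0258,0],[0.0092,0.0398,0],[0.0037,0.0528,0],[-0.0056,0.0634,0],[-0.0176,0.0706,0],[-0.0313,0.0738,0],[-0.0454,0.0726,0],[-0.0583,0.0671,0],[-0.069,0.0578,0]], "yaw": [0,0,0,0,0,0,0,0,0,0]}}

```text
clock: 28.95
position: [533.6, 180.0, 89.7]
orientation: [-0.001, 1.0, 0.0, -0.002]
wrist_force: [-4.0, 1.3, 10.1]
finger_gap: 14.9
gripper_force: 25.0
```

Call:
{"fn": "play_rows", "kwargs": {"gripper": [1,1,1,1,1,1,1,1,1,1], "travel": [[-0.001,-0.0015,0],[-0.002,-0.003,0],[-0.003,-0.0043,0],[-0.003,-0.0043,0],[-0.003,-0.0043,0],[-0.003,-0.0043,0],[-0.003,-0.0043,0],[-0.003,-0.0043,0],[-0.003,-0.0043,0],[-0.003,-0.0043,0]], "yaw": [0,0,0,0,0,0,0,0,0,0]}}

```text
clock: 30.2
position: [536.9, 175.5, 89.8]
orientation: [-0.001, 1.0, 0.0, -0.001]
wrist_force: [-0.5, 3.0, 8.5]
finger_gap: 15.2
gripper_force: 25.0
```

Call:
{"fn": "play_rows", "kwargs": {"gripper": [0.2,0.2,0.2,0.2,0.2,0.3,0.3,0.3,0.3,0.3], "travel": [[0,0,0],[0,0,0],[0,0,0],[0,0,-0.04],[0,0,-0.07],[0.005,-0.05,-0.07],[0.01,-0.11,-0.07],[0.0155,-0.165,-0.07],[0.0155,-0.1765,-0.07],[0.0155,-0.1765,-0.07]], "yaw": [0,0,0,0,0,0,0,0,0,0]}}

```text
clock: 31.45
position: [522.6, -2.5, 159.5]
orientation: [0.001, 1.0, 0.0, -0.0]
wrist_force: [-0.1, -0.4, -0.5]
finger_gap: 30.8
gripper_force: 0.0
```

```bash
python3 - <<'E'
from h import *
p,d,ci=snap('wrist','w2.png')
s=sense();print(s['clock'],s['position'],s['wrist_force'],s['finger_gap'])
v,u=np.mgrid[0:384,0:512];W=world(ci,u.ravel(),v.ravel(),d=d.ravel())
for n,A,z0,z1 in(('knob',(500.7,149.3),106,118),('pin',(537.5,35),82,95)):
    k=W[(W[:,2]>z0)&(W[:,2]<z1)&(np.hypot(*(W[:,:2]-A).T)<60)]
    if len(k): print(n,len(k),k.mean(0),(k.min(0)+k.max(0))/2)
E
```

```text
31.5 [522.79389491  -1.05262818 159.49837581] [0.12389571 0.04048884 0.58186209] 30.896486671058813
knob 401 [536.74668576 173.40198509 110.53490838] [537.51845285 174.30189585 109.9285713 ]
pin 207 [521.25080476  -0.66658821  88.37966329] [522.13212942  -0.8342326   86.39234735]
```

View pics/w2.png

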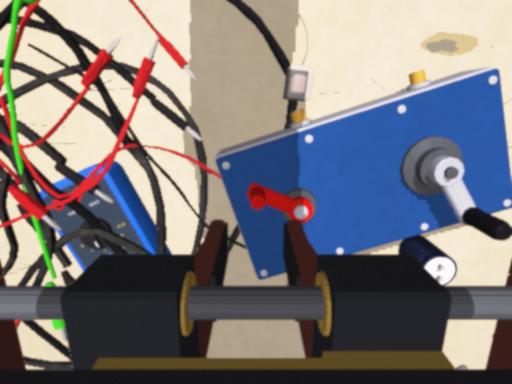

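The wrist view shows the red pin at (256,195), the lock axis at (300,207) and the crank knob at (488,222), left as set. The relay (298,82) and capacitor (435,262) stand undisturbed. I'll descend and grip the pin.

Call:
{"fn": "play_rows", "kwargs": {"gripper": [0.3,0.3,0.3,0.3,0.3,1,1,1,1,1], "travel": [[0.001,0,0.04],[0.001,0,0.07],[0.001,0,0.09],[0.001,0,0.09],[0.001,0,0.09],[0.001,0,0.09],[0.001,0,0.09],[0.001,0,0.09],[0.001,0,0.09],[0.001,0,0.09]], "yaw": [0,0,0,0,0,0,0,0,0,0], "grip_force": 15}}

```text
clock: 32.75
position: [522.5, -1.4, 70.2]
orientation: [-0.0, 1.0, 0.0, 0.001]
wrist_force: [0.7, 4.6, 4.9]
finger_gap: 11.6
gripper_force: 15.0
```

```bash
python3 - <<'E'
import numpy as np
a0=np.radians(-114.5);f=lambda a:40*np.array([-np.cos(a),np.sin(a)])
for d in np.arange(.2,1.61,.2): print(round(d,2),np.round(f(a0+d)-f(a0),1))
E
```

```text
0.2 [-7.6 -2.6]
0.4 [-15.5  -3.6]
0.6 [-23.4  -3. ]
0.8 [-31.1  -0.9]
1.0 [-38.3   2.8]
1.2 [-44.5   7.7]
1.4 [-49.6  13.9]
1.6 [-53.5  20.9]
```

Call:
{"fn": "play_rows", "kwargs": {"gripper": [1,1,1,1,1,1,1,1,1,1], "travel": [[-0.0076,-0.0026,0],[-0.0155,-0.0036,0],[-0.0234,-0.003,0],[-0.0311,-0.0009,0],[-0.0383,0.0028,0],[-0.0445,0.0077,0],[-0.0496,0.0139,0],[-0.0526,0.0195,0],[-0.0526,0.0195,0],[-0.0526,0.0195,0]], "yaw": [0,0,0,0,0,0,0,0,0,0]}}

```text
clock: 34.0
position: [576.3, 13.4, 70.0]
orientation: [0.001, 1.0, -0.002, 0.002]
wrist_force: [5.3, -5.0, 0.0]
finger_gap: 12.0
gripper_force: 15.0
```

```bash
python3 - <<'E'
from h import *
s=sense();print(s['clock'],s['position'],s['wrist_force'],s['finger_gap'])
p,d,ci=snap('top')
v,u=np.mgrid[150:270,200:350];W=world(ci,u.ravel(),v.ravel(),d=d[v,u].ravel())
E
```

```text
34.0 [576.3139954   13.35930711  70.04303716] [ 5.30849064 -5.04510864  0.01719591] 11.953100148070625
```

Call:
{"fn": "play_rows", "kwargs": {"gripper": [1,1,1,1,1,1,1,1,1,1], "travel": [[-0.001,0.001,0],[-0.002,0.0025,0],[-0.0025,0.004,0],[-0.0025,0.004,0],[-0.0025,0.004,0],[-0.0025,0.004,0],[-0.0025,0.004,0],[-0.0025,0.004,0],[-0.0025,0.004,0],[-0.0025,0.004,0]], "yaw": [0,0,0,0,0,0,0,0,0,0]}}

```text
clock: 35.3
position: [578.8, 16.6, 70.0]
orientation: [0.001, 1.0, -0.002, 0.002]
wrist_force: [4.6, -8.3, -1.2]
finger_gap: 11.5
gripper_force: 15.0
```

Call:
{"fn": "play_rows", "kwargs": {"gripper": [1,1,1,1,1,1,1,1,1,1], "travel": [[0,0.002,0],[0,0.004,0],[0,0.005,0],[0,0.005,0],[0,0.005,0],[0,0.005,0],[0,0.005,0],[0,0.005,0],[0,0.005,0],[0,0.005,0]], "yaw": [0,0,0,0,0,0,0,0,0,0]}}

```text
clock: 36.55
position: [579.0, 16.9, 70.1]
orientation: [0.003, 1.0, -0.005, 0.002]
wrist_force: [5.6, -17.4, -0.3]
finger_gap: 11.9
gripper_force: 15.0
```

Call:
{"fn": "play_rows", "kwargs": {"gripper": [0.2,0.2,0.2,0.2,0.2,0.2,0.2,0.2,0.2,0.2], "travel": [[0,0,0],[0,-0.003,0],[0,-0.004,0],[0,-0.004,0],[0,-0.004,-0.03],[0,-0.004,-0.08],[0,-0.004,-0.13],[0,-0.004,-0.13],[0,-0.004,-0.13],[0,-0.004,-0.13]], "yaw": [0,0,0,0,0,0,0,0,0,0]}}

```text
clock: 37.8
position: [575.7, 22.4, 198.0]
orientation: [-0.0, 1.0, -0.0, -0.002]
wrist_force: [0.8, -0.1, 0.0]
finger_gap: 35.1
gripper_force: 0.0
```

```bash
python3 - <<'E'
from h import *
s=sense();print(s['clock'],s['position'],s['wrist_force'])
p,d,ci=snap('wrist','w3.png');snap('scene','s3.png')
v,u=np.mgrid[0:384,0:512];W=world(ci,u.ravel(),v.ravel(),d=d.ravel())
for n,A,z0,z1 in(('knob',(500.7,149.3),106,118),('pin',(537.5,35),82,95)):
    k=W[(W[:,2]>z0)&(W[:,2]<z1)&(np.hypot(*(W[:,:2]-A).T)<60)]
    if len(k): print(n,len(k),k.mean(0),(k.min(0)+k.max(0))/2)
E
```

```text
37.8 [575.72820191  22.42374991 197.95184493] [ 0.7576452  -0.06048756  0.02090644]
knob 314 [537.4697978  173.76974993 110.83435373] [537.55954605 174.58315875 110.00169819]
pin 152 [571.52808799  17.00447012  88.53770262] [572.23061978  17.06631615  86.78394673]
```

View pics/w3.png

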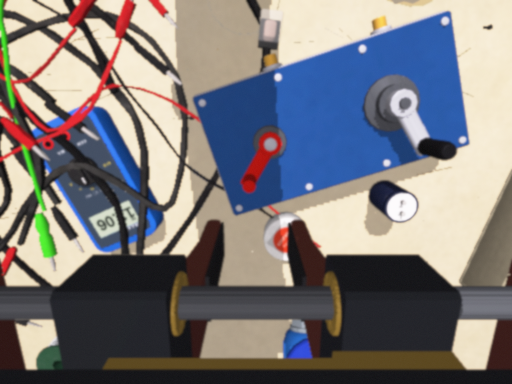

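The lever is locked: its pin is at (250,184) in the picture, about 1.5 rad from the open end. The knob is still where I set it, and the tin, capacitor and relay haven't moved.

```bash
python3 -c "
from bench import *
print(finish_job())"
```

```text
the job is handed in; nothing more can be done
None
```

I wound the crank gently to its end stop, turned it three full turns clockwise, swung the lock lever to its locked end and let go. The job was handed in at about 38 s; `finish_job()` returned no verdict, but the last wrist-camera measurements put the crank knob and lock pin where they should be, and the capacitor, tin and relay look undisturbed.

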